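# Lock the die in its swing clamp with the blade key

## Task

On the bench are two swing clamps; only one has a steel die in its nest. Take the blade key (flat paddle grip, flat blade) from the wooden rack, push it fully home in the slotted round hub of the clamp that holds the die, and turn it clockwise (seen from above) as far as the hub goes, so that the clamp finger lies over the die. Leave the key standing in the hub, and leave the ball-headed key in the rack.

Things in the scene. Friction and masses are not known exactly. Their poses are not given: they have to be found in the camera images.
- key: Blade key, loose, 102 mm tall, upright in the rack. Origin: centre of the blade's foot; z up, x along the blade's width. From the foot: steel blade 30 (x) by 10 mm, 34 long; collar 44 wide to 40 mm; round shank 16 thick to 66; black paddle 44 (x) by 12 mm, to 102: pinch it across y. Same after a half turn. Lift it 40 mm or more out of the 52 mm high rack, straight up: its hole has 3 mm play.
- pin_key: The other key, not wanted: same collar and shank, but a round pin 14 mm thick instead of the blade and a black ball 40 mm across (centre at 84 mm) instead of the paddle. Origin: centre of the pin's foot, z up. In the rack, 90 mm from the blade key along that key's x or -x.
- clamp_slot (a point): Centre of the slot's mouth, on the axis, at the top (58 mm up) of the round steel hub (72 mm across) of the clamp that holds the die. Turns with the hub: x along the slot, z up, clamp finger to -x. Slot 38 (x) by 15 mm, 40 deep, mouth flared 6 mm wider each side. Key home: blade 34 mm down, collar on the hub, some 10 degrees of play. The clamp without a die is otherwise alike.
- clamp (a joint): Turn of that hub in rad, growing clockwise seen from above: starts between 0 and 0.3, stops at 1.4 with the clamp finger over the die. Turns stiffly (about 0.1 N m) and stays where it is left.
Mind the look-alikes: they are no part of the job. What is shaped like the key but purple is not meant. Leave any yellow look-alike of the part that bears clamp_slot alone.

How it is judged:
On the way, in this order (a step that is already met when the one before it is completed fails the run):
1. the blade key is pushed home in the slot of the clamp with the die, before the hub has been turned (z of key in the frame of clamp_slot below -0.024 m and horizontal distance between key and clamp_slot below 0.012 m and angle between key's own z axis and vertical below 0.25 rad and value of joint clamp below 0.8 rad), for 0.2 s.
2. the hub is turned clockwise to its stop with the key in it (value of joint clamp above 1.15 rad and z of key in the frame of clamp_slot below -0.024 m and horizontal distance between key and clamp_slot below 0.012 m), for 0.2 s.
At the end, for the whole second after the job is handed in: The hub of the clamp with the die has been turned clockwise to its stop (joint above 1.15 of 1.4 rad), and the blade key stands in its slot at rest: blade at least 24 of its 34 mm deep, within 12 mm of the axis, tilted less than 0.25 rad. The ball-headed key is still in the rack (all of step 2 and angle between key's own z axis and vertical below 0.25 rad and linear speed of key below 0.02 m/s and distance of pin_key from where it was at the start of the episode below 0.05 m); the robot touches nothing.
It fails at once if the ball-headed key is taken out of the rack (moved more than 50 mm) (distance of pin_key from where it was at the start of the episode above 0.05 m).
It also fails if it takes over 48 s, if anything falls off the work surface, if the arm or the gripper's body presses on something with over 40 N, if the wrist force passes 120 N, or if a joint passes its speed limit or range.

## Robot

A 7-joint arm with a two-finger parallel gripper is mounted at the origin on the work surface. World frame = base frame: x ahead of the robot, y to its left, z up, the work surface at z = 0. Lengths are in m, angles in rad, forces in N, time in s.
With the tool pointing down it reaches from about 0.4 to 0.875 m from the base axis. Payload 19.3 kg.
Tool frame: the origin (TCP) lies on the centre line of the jaws, within the pads' length; the fingertips stand 8 mm ahead of it and the grasp point (between the pads) lies 11 mm behind it; z points along the fingers, y is the line along which they close (so a half turn about z gives the same grasp; the last joint's range is limited). The gripper opens to 85 mm and grips with 20 to 120 N. Pads are 22 mm wide; open, the fingers measure 114 mm over their backs; the gripper's body (76 mm by 85 mm) begins 54 mm behind the grasp point. The pads swing forward as they close: fully open they stand 13 mm farther back than shut.
Start: joints at [-1.319, 0.521, -0.036, 1.599, 0.021, 1.021, -0.113], TCP at [0.198, 0.593, 0.239] pointing down, gripper open.
Joint ranges: [-2.91, 2.91], [-0.3, 2.13], [-1.5, 1.42], [0.17, 2.43], [-1.26, 4.41], [0.16, 1.93], [-2.52, 2.52]. Speed limits (rad/s): [1.89, 1.89, 2.39, 2.39, 3.01, 3.01, 3.01].

## Interface

Orientations are given as [roll, pitch, yaw] about the fixed x, y, z axes, in that order (R = Rz(yaw) Ry(pitch) Rx(roll)).
In Python, from workcell import status, grab_frame, camera_params, bot, search_frame, silhouettes gives the robot as it stands.
- The arm moves only by the shell command python3 -m creep 'ROWS' [FORCE]. ROWS is JSON, a list of rows, each a list of 5 numbers: the shift along the tool's x, y, z in units of 60 mm (1.0 is 60 mm), then the turn about the tool's z in units of 8 degrees (1.0 is 8 degrees), then the opening, from 0 (shut) to 1 (fully open). In form: [[x, y, z, twist, hand], ...]. A call has 1 to 5 rows; each row is the pose to reach, as a shift and turn from the pose commanded when the call began, along the tool's axes at that moment; what a row does not reach only later rows make up. A row lasts 1/8 s, in which the tool goes at most 62.5 mm and 10.7 degrees, less where a joint would pass 70% of its speed; a pose out of reach is approached as far as the arm can. A call with a gripper value outside its range is refused whole. The fingers move at their own pace and stop on an object; FORCE is the grip in N (left out, the last holds). Time passes only in rows, so rows that repeat a pose let the fingers close. It gives the time, the measured TCP pose, the force, the opening and the grip force at its end, in the units of the state.
- status.observe(): the state, without advancing time (a new reading comes with each control period).
- grab_frame(name): name is "scene" or "top" or "wrist"; returns the picture (420x560x3 uint8, blue, green, red); there is no depth.
- camera_params(name): a dict with "K" (3x3 intrinsics, pixels), "k1" (the pictures are not rectified: a ray, as slopes to the right and down, at radius r is drawn at 1 + k1 r^2 times it, then the intrinsics apply), "rvec" (rotation vector, rad) and "tvec" (3), from world to camera coordinates, as OpenCV has them; the wrist camera has in their place "tool_from_camera" (4x4, takes a point from camera to tool coordinates, whose origin is the TCP and whose axes are the flange's). Camera axes: x right, y down, z forward; pixel columns grow to the right and rows downward; lengths in m; the calibration is good to about 2 mm. A picture is of the moment at which its call begins: read the wrist's pose just before it. camera_params takes no time and is no camera call.
- bot.job_done(): hands the job in; it is judged then, once.
Trained networks look in the newest picture that a camera, given by its name, has taken for a name from the list of things; names that differ only in an ending like _2 or _b are one class to them, and where a whole thing is asked for, a point or a joint stands for the part that bears it (a point fixed in the world has none). Each returns a list of dicts, best first, with "p" (0 to 1); they miss things now and then, are a little off and sometimes report something else, mostly with a low value. They report only what shows in the picture. A call takes as long as a camera call. They do not tell look-alikes from the thing itself.
- search_frame(camera, name): "extent" ([left, top, right, bottom] as shares, 0 to 1, of the picture: columns of its width, rows of its height, round what is visible of it).
- silhouettes(camera, name): "mask" (420x560 bool, what is visible of it) and "extent" ([left, top, right, bottom] as shares, 0 to 1, of the picture: columns of its width, rows of its height, round what is visible of it).
The state is a dict: "clock": time; "qpos": joint angles; "qd": joint speeds; "joint_efforts": joint torques, N m; "position": TCP position; "tool_rot": TCP orientation; "force": force on the tool from outside, world axes, zero at the start; "moment": the same for the moment, N m; "grip_width": finger opening in m; "finger_force": force on a finger pad.
Only numpy, scipy, OpenCV 4.12 (cv2) and the standard library are available. Lean on these libraries where they do the work, as an engineer would, in place of code of your own. Each camera call takes 0.05 s, during which the arm holds its last target. There are 200 camera calls.

## Working session

There is one attempt and no reset: what is moved stays moved. The work goes in short steps, Python scripts to look and compute and a shell command to move; the robot and the scene stay as the last step left them, time stands still between calls to the robot, and variables do not carry over. Pictures are saved under pics/ and viewed, at most 10 in all, crops included, and the job is handed in when it is done.

```bash
mkdir -p pics; ls; cat > h.py <<'E'
import numpy as np, cv2
from workcell import status, grab_frame, camera_params, bot, search_frame, silhouettes
from scipy.spatial.transform import Rotation as R
def cam(name):
    c=camera_params(name); K=np.array(c["K"]); k1=c["k1"]
    if "rvec" in c:
        Rc=cv2.Rodrigues(np.array(c["rvec"],float))[0]; t=np.array(c["tvec"],float).ravel()
    else:
        s=status.observe(); T=np.eye(4); T[:3,:3]=R.from_euler('xyz',s["tool_rot"]).as_matrix(); T[:3,3]=s["position"]
        M=np.linalg.inv(T@np.array(c["tool_from_camera"])); Rc=M[:3,:3]; t=M[:3,3]
    return K,k1,Rc,t
def pix(C,P):
    K,k1,Rc,t=C; p=np.atleast_2d(P)@Rc.T+t
    return cv2.projectPoints(p[:,None],np.zeros(3),np.zeros(3),K,np.array([k1,0,0,0.]))[0][:,0]
def atz(C,uv,z):
    K,k1,Rc,t=C
    n=cv2.undistortPoints(np.array(uv,float).reshape(-1,1,2),K,np.array([k1,0,0,0.]))[:,0]
    d=np.c_[n,np.ones(len(n))]@Rc; o=-Rc.T@t
    return o+d*((z-o[2])/d[:,2])[:,None]
E
python3 - <<'E'
from h import *
s=status.observe(); print(s["clock"],s["position"],s["tool_rot"],s["grip_width"])
ims=[]
for c in("scene","top"):
    im=grab_frame(c); cv2.imwrite(f"pics/{c}0.png",im); C=cam(c)
    for n in("key","pin_key","clamp_slot"):
        for d in search_frame(c,n)[:4]:
            e=np.array(d["extent"])*[560,420,560,420]; m=[(e[0]+e[2])/2,(e[1]+e[3])/2]
            print(c,n,round(d["p"],2),e.round(),atz(C,m,.09 if 'key' in n else .058)[0].round(3))
E
```

```text
pics
0.0 [0.19759607 0.59259385 0.23872293] [-3.14043837e+00  6.16708619e-05  2.81974359e+00] 0.08543970034871246
scene key 0.56 [227. 201. 251. 246.] [ 0.493 -0.123  0.09 ]
scene pin_key 0.64 [315. 181. 332. 216.] [0.44  0.057 0.09 ]
scene clamp_slot 0.83 [139. 151. 173. 184.] [ 0.25  -0.313  0.058]
scene clamp_slot 0.79 [346. 151. 375. 176.] [0.292 0.172 0.058]
scene clamp_slot 0.59 [193. 270. 234. 321.] [ 0.643 -0.179  0.058]
top key 0.78 [264. 193. 289. 209.] [ 0.428 -0.038  0.09 ]
top key 0.7 [307. 176. 327. 204.] [ 0.452 -0.123  0.09 ]
top key 0.7 [294. 238. 314. 256.] [ 0.334 -0.093  0.09 ]
top pin_key 0.81 [220. 193. 243. 213.] [0.424 0.055 0.09 ]
top clamp_slot 0.89 [158. 267. 195. 313.] [0.247 0.171 0.058]
top clamp_slot 0.72 [324. 102. 359. 151.] [ 0.602 -0.182  0.058]
top clamp_slot 0.64 [393. 279. 432. 334.] [ 0.212 -0.317  0.058]
```

View pics/scene0.png

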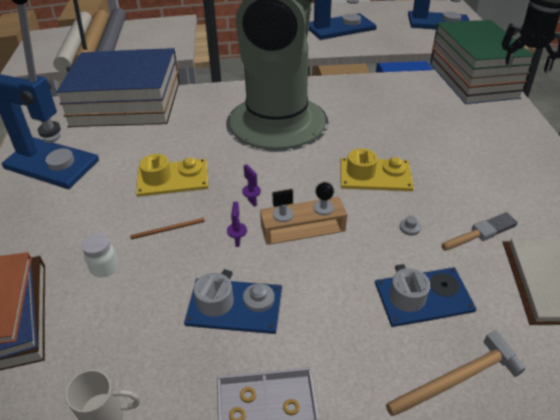

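View pics/top0.png

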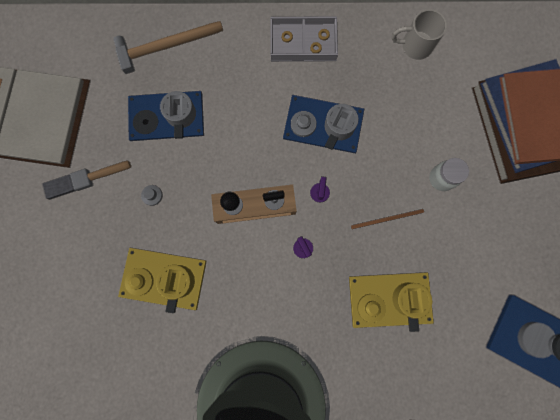

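The scene view shows the die (259,295) in the nest of the blue clamp with its hub at (214,293); in top the hub is at (341,118) and the die at (302,122). The other blue clamp, top (176,107), has an empty nest.

Candidates for the key, in top pixels:
- black paddle in the rack (273,197): this one
- black ball in the rack (230,202): the pin key
- purple keys (320,189) and (303,247): decoys

Yellow clamps at top (176,281) and (413,298) are decoys too.

```bash
python3 - <<'E'
from h import *
C=cam("top"); im=grab_frame("top")
crop=cv2.resize(im[80:225,200:375],None,fx=4,fy=4,interpolation=cv2.INTER_CUBIC); cv2.imwrite("pics/crop1.png",crop)
# black paddle
sub=im[185:210,255:292].astype(int).max(2); 
m=(sub<40).astype(np.uint8); n,l,st,ce=cv2.connectedComponentsWithStats(m); i=1+st[1:,4].argmax()
ys,xs=np.where(l==i); r=cv2.minAreaRect(np.c_[xs+255,ys+185].astype(np.float32)); print(r,st[i])
b=cv2.boxPoints(r); print(atz(C,b,.115).round(4)); print("c",atz(C,[r[0]],.115).round(4))
print("hub",atz(C,[[341,118],[332,141],[302,122]],.058).round(3))
print("camera",(-C[2].T@C[3]).round(3))
E
```

```text
((273.14617919921875, 195.6692352294922), (7.566118240356445, 20.46573257446289), 82.87498474121094) [  8   6  21  10 152]
[[ 0.4406 -0.0102  0.115 ]
 [ 0.4457 -0.0511  0.115 ]
 [ 0.4303 -0.0529  0.115 ]
 [ 0.4253 -0.0121  0.115 ]]
c [[ 0.4354 -0.0316  0.115 ]]
hub [[ 0.621 -0.181  0.058]
 [ 0.568 -0.16   0.058]
 [ 0.612 -0.094  0.058]]
camera [ 0.289 -0.052  0.902]
```

View pics/crop1.png

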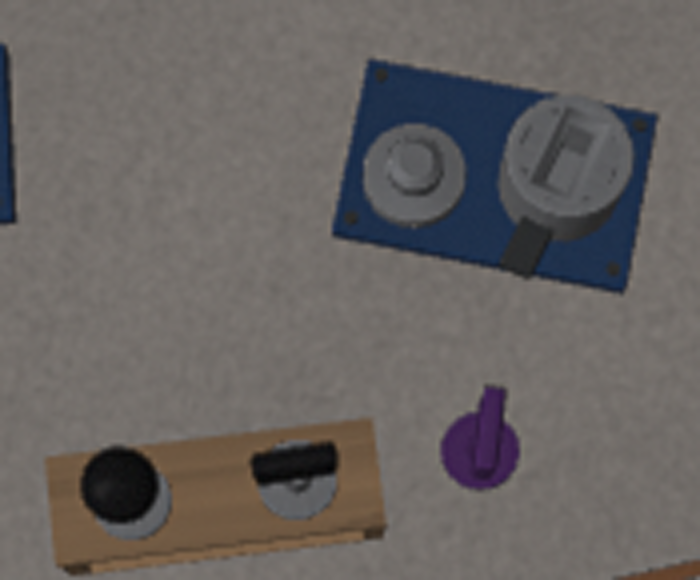

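The crop confirms the choice: black paddle at crop (294,463) in the rack, next to the ball key (120,485). The die hub is at crop (570,158), with its slot tilted about 20–30° and the finger pointing towards the robot.

```bash
cat >> h.py <<'E'
def go(p,yaw=None):
    s=status.observe(); M=R.from_euler('xyz',s["tool_rot"]).as_matrix()
    d=M.T@(np.array(p)-s["position"])/.06
    y=np.arctan2(M[1,0],M[0,0]); a=0 if yaw is None else -np.degrees((yaw-y+np.pi)%(2*np.pi)-np.pi)/8
    print("row",d.round(3),"twist",round(a,3),"|mm",round(np.linalg.norm(d)*60),"yaw",round(np.degrees(y),1),"clock",s["clock"])
E
python3 -c "
from h import *
go([.42,.3,.25],2.2); go([.437,-.032,.25],1.69)
c=camera_params('wrist');print(np.round(c['tool_from_camera'],3),c['K'])"
```

```text
row [-5.059 -3.459 -0.179] twist 4.439 |mm 368 yaw 161.6 clock 0.45
row [-7.078 -8.618 -0.178] twist 8.092 |mm 669 yaw 161.6 clock 0.45
[[ 0.001 -0.965 -0.263  0.065]
 [ 1.     0.001  0.001 -0.   ]
 [-0.001 -0.263  0.965 -0.135]
 [ 0.     0.     0.     1.   ]] [[327.49533453   0.         282.42356494]
 [  0.         327.49533453 211.19456581]
 [  0.           0.           1.        ]]
```

```bash
python3 -m creep '[[-1.0,-0.7,-0.05,0.9,1],[-2.0,-1.4,-0.1,1.8,1],[-3.0,-2.1,-0.15,2.7,1],[-4.0,-2.8,-0.18,3.6,1],[-5.06,-3.46,-0.18,4.44,1]]'; python3 -c "
from h import *
go([.437,-.032,.25],1.69)"
```

```text
clock: 1.08
position: [0.3864, 0.3417, 0.2499]
tool_rot: [3.141, -0.0, 2.196]
force: [1.1, 0.9, 0.0]
grip_width: 0.0856
finger_force: 0.0
row [-5.544e+00 -2.962e+00 -5.000e-03] twist 3.624 |mm 377 yaw 125.8 clock 1.075
```

```bash
python3 -m creep '[[-0.93,-0.6,0,0.9,1],[-1.86,-1.2,0,1.8,1],[-2.8,-1.8,0,2.7,1],[-3.7,-2.4,0,3.65,1],[-4.64,-3.03,0,3.65,1]]';python3 -m creep '[[0,0,0,0,1],[0,0,0,0,1],[0,0,0,0,1]]'; python3 - <<'E'
from h import *
go([.437,-.032,.25],1.69)
C=cam("wrist"); im=grab_frame("wrist"); 
for n in("key","pin_key"):
  for d in search_frame("wrist",n)[:3]: print(n,d["p"],(np.array(d["extent"])*[560,420,560,420]).round())
P=np.array([.437,-.032])
u=np.array([np.cos(1.69),np.sin(1.69)]);v=np.array([-u[1],u[0]])
Q=[np.r_[P+a*.022*u+b*.006*v,.12] for a,b in((1,1),(1,-1),(-1,-1),(-1,1))]
cv2.imwrite("pics/w1raw.png",im)
cv2.polylines(im,[pix(C,Q).round().astype(int)],True,(0,0,255)); cv2.imwrite("pics/w1.png",im)
print(pix(C,Q).round())
E
```

```text
clock: 1.7
position: [0.4013, 0.0295, 0.2498]
tool_rot: [3.141, -0.0, 1.688]
force: [1.2, 0.5, -0.2]
grip_width: 0.0854
finger_force: 0.0
clock: 2.08
position: [0.4015, 0.0323, 0.2495]
tool_rot: [-3.142, -0.0, 1.692]
force: [-0.9, 0.4, -0.5]
grip_width: 0.0855
finger_force: 0.0
row [-1.136  0.457 -0.009] twist 0.015 |mm 73 yaw 96.9 clock 2.075
key 0.98 [289. 228. 330. 300.]
key 0.94 [294. 301. 339. 361.]
key 0.74 [178. 265. 232. 328.]
pin_key 0.74 [291. 145. 339. 197.]
[[306. 256.]
 [319. 256.]
 [318. 301.]
 [304. 301.]]
```

View pics/w1.png

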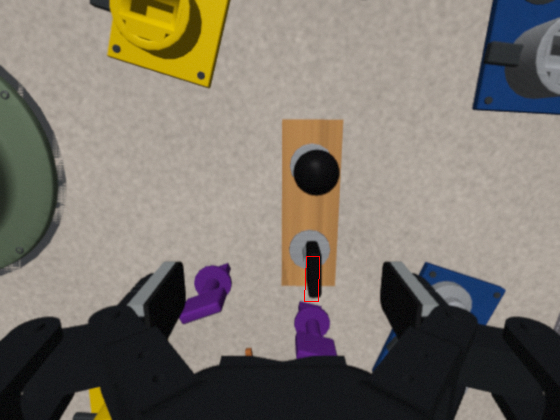

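The wrist view shows the paddle at about (313,241–298) with the collar centred at (309,249). It sits a few mm off my predicted box (red), so I'll refine numerically.

```bash
python3 - <<'E'
from h import *
C=cam("wrist"); im=cv2.imread("pics/w1raw.png")
m=np.zeros(im.shape[:2],np.uint8); m[225:306,290:340]=(im[225:306,290:340].max(2)<45)
n,l,st,ce=cv2.connectedComponentsWithStats(m); i=1+st[1:,4].argmax(); print(st[i])
for r in range(236,304,4):
    x=np.where(l[r]==i)[0]; print(r,(x.min(),x.max()) if len(x) else None,end=' ')
print()
print("far end mid",atz(C,[[314,298]],.12), "collar",atz(C,[[309,249]],.058))
s=(im[225:275,285:335].astype(int)); g=(np.ptp(s,axis=2)<25)&(s.max(2)>90); ys,xs=np.where(g); print("collar ext",xs.min()+285,xs.max()+285,ys.min()+225,ys.max()+225)
E
```

```text
[306 242  15  55 720]
236 None 240 None 244 (np.int64(307), np.int64(316)) 248 (np.int64(307), np.int64(318)) 252 (np.int64(306), np.int64(319)) 256 (np.int64(306), np.int64(320)) 260 (np.int64(307), np.int64(320)) 264 (np.int64(307), np.int64(320)) 268 (np.int64(307), np.int64(320)) 272 (np.int64(307), np.int64(320)) 276 (np.int64(307), np.int64(320)) 280 (np.int64(307), np.int64(320)) 284 (np.int64(308), np.int64(320)) 288 (np.int64(308), np.int64(320)) 292 (np.int64(309), np.int64(320)) 296 (np.int64(310), np.int64(318)) 300 None 
far end mid [[ 0.44168946 -0.0508964   0.12      ]] collar [[ 0.4387743  -0.02865688  0.058     ]]
collar ext 290 329 230 267
```

```bash
python3 -m creep '[[-0.55,0.25,0,0,1],[-1.09,0.5,0.2,0,1],[-1.09,0.5,0.9,0,1],[-1.09,0.5,1.5,0,1],[-1.09,0.5,1.5,0,1]]';python3 -m creep '[[0,0,0,0,1],[0,0,0,0,1]]'; python3 - <<'E'
from h import *
go([.439,-.029,.096],1.692)
C=cam("wrist"); im=grab_frame("wrist"); P=np.array([.439,-.029])
u=np.array([np.cos(1.692),np.sin(1.692)]);v=np.array([-u[1],u[0]])
Q=[np.r_[P+a*.022*u+b*.006*v,.12] for a,b in((1,1),(1,-1),(-1,-1),(-1,1))]
cv2.polylines(im,[pix(C,Q).round().astype(int)],True,(0,0,255)); cv2.imwrite("pics/w2.png",im)
E
```

```text
clock: 2.85
position: [0.4379, -0.03, 0.1581]
tool_rot: [-3.137, 0.0, 1.691]
force: [0.2, 0.0, 1.0]
grip_width: 0.0853
finger_force: 0.0
clock: 3.1
position: [0.4398, -0.0298, 0.1608]
tool_rot: [3.139, -0.0, 1.691]
force: [0.1, 0.1, -0.1]
grip_width: 0.0854
finger_force: 0.0
row [ 0.015 -0.013  1.079] twist -0.01 |mm 65 yaw 96.9 clock 3.1
```

View pics/w2.png

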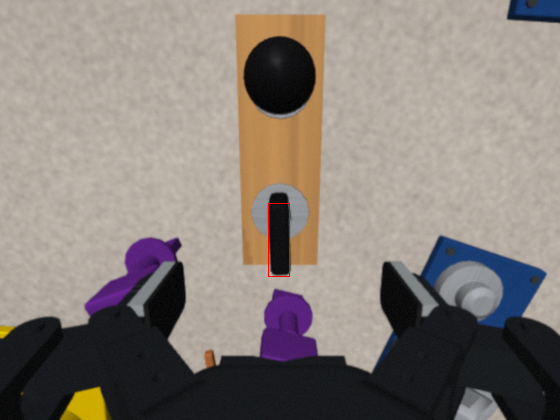

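The box fits the paddle, and the purple keys stay clear of the fingers. Descending to grasp.

```bash
python3 -m creep '[[0.01,-0.01,0.4,0,1],[0.01,-0.01,0.8,0,1],[0.01,-0.01,1.08,0,1],[0.01,-0.01,1.08,0,1]]'; python3 -m creep '[[0,0,0,0,0.1],[0,0,0,0,0],[0,0,0,0,0],[0,0,0,0,0],[0,0,0,0,0]]' 60;python3 -m creep '[[0,0,0,0,0],[0,0,0,0,0],[0,0,0,0,0],[0,0,0,0,0]]' 60
```

```text
clock: 3.65
position: [0.4382, -0.0295, 0.0946]
tool_rot: [-3.141, -0.0, 1.69]
force: [-0.4, -0.2, 0.3]
grip_width: 0.0857
finger_force: 0.0
clock: 4.28
position: [0.4385, -0.0295, 0.0949]
tool_rot: [3.141, -0.0, 1.69]
force: [-1.1, 1.0, 6.7]
grip_width: 0.0112
finger_force: 58.4
clock: 4.78
position: [0.4386, -0.0295, 0.0949]
tool_rot: [3.141, -0.0, 1.69]
force: [-1.6, 1.2, 7.1]
grip_width: 0.0115
finger_force: 58.4
```

```bash
python3 -m creep '[[0,0,-0.25,0,0],[0,0,-0.5,0,0],[0,0,-1.0,0,0],[0,0,-1.6,0,0],[0,0,-2.3,0,0]]' 80; python3 -m creep '[[0,0,0,0,0],[0,0,0,0,0]]'; python3 - <<'E'
from h import *
im=grab_frame("scene"); w=grab_frame("wrist"); 
o=np.vstack([cv2.resize(im[100:350,150:430],(560,500))[:300],w[100:400]]); cv2.imwrite("pics/w3.png",o)
t=grab_frame("top"); C=cam("top"); np.save("top.npy",t)
go([.58,-.15,.23],2.79)
for d in silhouettes("top","clamp_slot")[:3]: print(d["p"],(np.array(d["extent"])*[560,420,560,420]).round())
E
```

```text
clock: 5.4
position: [0.4379, -0.0297, 0.2336]
tool_rot: [-3.14, 0.0, 1.69]
force: [0.1, 1.4, -1.1]
grip_width: 0.0107
finger_force: 78.0
clock: 5.65
position: [0.438, -0.0293, 0.2321]
tool_rot: [-3.141, -0.0, 1.691]
force: [0.0, -0.1, -0.9]
grip_width: 0.0108
finger_force: 78.3
row [-2.274  2.114  0.026] twist -7.878 |mm 186 yaw 96.8 clock 5.8
0.76 [325. 105. 362. 148.]
0.74 [393. 279. 431. 332.]
```

View pics/w3.png

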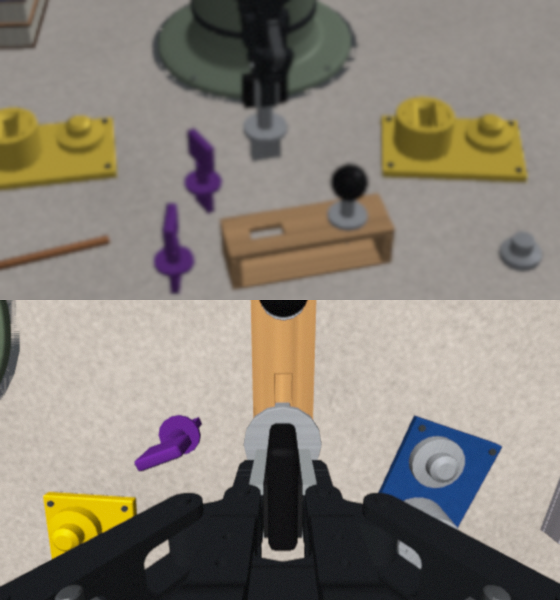

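The key is held straight and clear of the rack, and the ball key is still in place. Next, a wrist view of the die clamp's hub.

```bash
python3 -m creep '[[-0.8,0.85,-0.2,-1.2,0],[-1.6,1.7,-0.4,-2.5,0],[-2.3,2.5,-0.4,-3.7,0],[-2.9,3.2,-0.4,-5,0],[-3.46,3.9,-0.4,-6.2,0]]'; python3 -m creep '[[0,0,0,-1.2,0],[0,0,0,-1.2,0],[0,0,0,-1.2,0]]'; python3 - <<'E'
from h import *
go([.695,-.207,.256],2.76)
C=cam("wrist"); im=grab_frame("wrist"); cv2.imwrite("pics/w4.png",im)
for d in search_frame("wrist","clamp_slot")[:3]: print(d["p"],(np.array(d["extent"])*[560,420,560,420]).round())
print(pix(C,[.621,-.181,.058]))
np.savez("c4.npz",*C)
E
```

```text
clock: 6.48
position: [0.6946, -0.2078, 0.2554]
tool_rot: [3.141, -0.001, 2.561]
force: [1.3, 1.5, -0.2]
grip_width: 0.0111
finger_force: 78.4
clock: 6.85
position: [0.6929, -0.2061, 0.2565]
tool_rot: [3.141, -0.001, 2.72]
force: [0.5, 0.3, -1.0]
grip_width: 0.011
finger_force: 78.4
row [-0.039  0.001  0.008] twist -0.289 |mm 2 yaw 155.8 clock 6.85
0.67 [235.  47. 316. 151.]
[[275.45368664 110.61626351]]
```

View pics/w4.png

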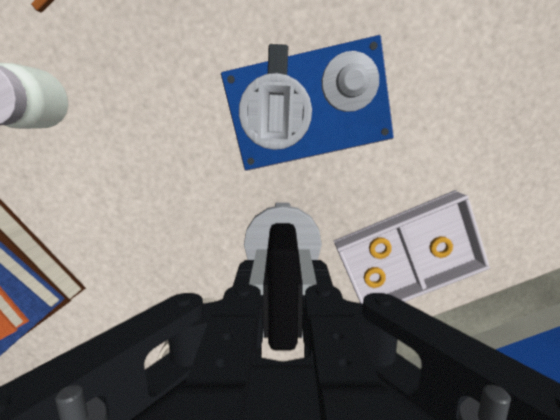

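The wrist view shows the die hub centred at about (275,111), with the slot nearly along the image's vertical, the finger at (278,58) and the die at (352,80). I'll fit circle and slot outlines to the image gradients.

```bash
python3 - <<'E'
from h import *
from scipy.ndimage import map_coordinates
c=np.load("c4.npz"); C=[c[k] for k in("arr_0","arr_1","arr_2","arr_3")]; C[1]=float(C[1])
im=cv2.imread("pics/w4.png"); g=cv2.GaussianBlur(im,(0,0),1).astype(float)
G=sum(np.hypot(cv2.Sobel(g[...,k],-1,1,0),cv2.Sobel(g[...,k],-1,0,1)) for k in range(3)); G=np.minimum(G,np.percentile(G,98))
t=np.linspace(0,2*np.pi,120); circ=.036*np.c_[np.cos(t),np.sin(t)]
s=np.linspace(-1,1,40)
def rect(a,b): return np.r_[np.c_[a*s,b+0*s],np.c_[a*s,-b+0*s],np.c_[a+0*s,b*s],np.c_[-a+0*s,b*s]]
def pts(x,y,yaw,shape,z):
    M=np.array([[np.cos(yaw),-np.sin(yaw)],[np.sin(yaw),np.cos(yaw)]]); return pix(C,np.c_[shape@M.T+[x,y],np.full(len(shape),z)])
def sc(x,y,yaw,shape,z): p=pts(x,y,yaw,shape,z); return map_coordinates(G,[p[:,1],p[:,0]],order=1).mean()
gx=np.arange(-.008,.0081,.001)
b=max((sc(.621+a,-.181+d,0,circ,.058),.621+a,-.181+d) for a in gx for d in gx); print("circle",b)
for r in((.025,.0135),(.019,.0075)):
  z=.058 if r[0]>.02 else .052
  f=max((sc(b[1]+a,b[2]+d,w,rect(*r),z),b[1]+a,b[2]+d,np.degrees(w)) for a in gx[4:13] for d in gx[4:13] for w in np.radians(np.arange(140,181,1))); print(r,f)
fin=atz(C,[[278,50]],.05)[0]; print("finger yaw",np.degrees(np.arctan2(fin[1]-b[2],fin[0]-b[1])))
o=cv2.resize(im[35:165,205:335],None,fx=4,fy=4,interpolation=cv2.INTER_CUBIC); 
for p,col in((pts(b[1],b[2],0,circ,.058),(0,0,255)),(pts(f[1],f[2],np.radians(f[3]),rect(.025,.0135),.058),(0,255,0)),(pts(f[1],f[2],np.radians(f[3]),rect(.019,.0075),.052),(255,255,0))):
  for q in ((p-[205,35]+.5)*4).round().astype(int): cv2.circle(o,tuple(int(v) for v in q),1,col,-1)
cv2.imwrite("pics/fit.png",o)
E
```

```text
circle (np.float64(527.5668040202326), np.float64(0.622), np.float64(-0.182))
(0.025, 0.0135) (np.float64(247.51120157002416), np.float64(0.622), np.float64(-0.182), np.float64(153.0))
(0.019, 0.0075) (np.float64(298.3873195930656), np.float64(0.625), np.float64(-0.182), np.float64(155.0))
finger yaw 152.7862891954594
```

View pics/fit.png

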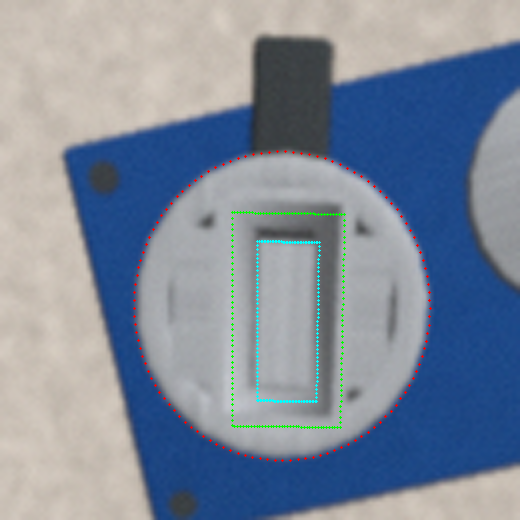

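The red circle matches the hub rim: centre (0.622, -0.182), yaw about 154°.

```bash
python3 -c "
from h import *
go([.622,-.182,.155],np.radians(154))"
```

```text
row [ 1.244 -0.121  1.7  ] twist 0.241 |mm 127 yaw 155.9 clock 6.95
```

```bash
python3 -m creep '[[0.6,-0.06,0,0.24,0],[1.244,-0.12,0.3,0.24,0],[1.244,-0.12,1.0,0.24,0],[1.244,-0.12,1.7,0.24,0],[1.244,-0.12,1.7,0.24,0]]'; python3 -m creep '[[0,0,0,0,0],[0,0,0,0,0]]';python3 -c "
from h import *
go([.622,-.182,.101],np.radians(154))
print(status.observe()['force'],status.observe()['moment'])"
```

```text
clock: 7.58
position: [0.6207, -0.1819, 0.1528]
tool_rot: [-3.141, -0.004, 2.689]
force: [0.2, 0.3, -0.8]
grip_width: 0.0107
finger_force: 78.3
clock: 7.82
position: [0.623, -0.1829, 0.1566]
tool_rot: [3.141, 0.003, 2.69]
force: [-0.1, 1.1, -1.0]
grip_width: 0.0113
finger_force: 78.3
row [0.024 0.006 0.927] twist 0.013 |mm 56 yaw 154.1 clock 7.825
[-0.08626865  1.12911981 -0.97914639] [ 0.05096514 -0.0243701  -0.02427394]
```

```bash
python3 -m creep '[[0.02,0,0.15,0,0],[0.02,0,0.3,0,0],[0.02,0,0.42,0,0],[0.02,0,0.5,0,0],[0.02,0,0.5,0,0]]'
```

```text
clock: 8.45
position: [0.6209, -0.1822, 0.1242]
tool_rot: [-3.141, -0.001, 2.69]
force: [0.7, 1.2, -1.4]
grip_width: 0.011
finger_force: 78.3
```

```bash
python3 -m creep '[[0,0,0.1,0,0],[0,0,0.2,0,0],[0,0,0.28,0,0],[0,0,0.34,0,0],[0,0,0.34,0,0]]'; python3 -m creep '[[0,0,0.02,0,0],[0,0,0.04,0,0],[0,0,0.06,0,0],[0,0,0.06,0,0]]'
```

```text
clock: 9.07
position: [0.621, -0.1822, 0.104]
tool_rot: [-3.141, -0.0, 2.69]
force: [0.7, 1.0, -1.4]
grip_width: 0.0107
finger_force: 78.3
clock: 9.57
position: [0.6212, -0.1823, 0.101]
tool_rot: [3.141, 0.0, 2.69]
force: [-1.5, -0.3, 4.5]
grip_width: 0.011
finger_force: 79.4
```

Home: contact at exactly the predicted height. Now turning clockwise (positive twist).

```bash
python3 -m creep '[[0,0,0,0.6,0],[0,0,0,1.4,0],[0,0,0,2.2,0],[0,0,0,3.0,0],[0,0,0,3.8,0]]' 100; python3 -m creep '[[0,0,0,0.8,0],[0,0,0,1.6,0],[0,0,0,2.4,0],[0,0,0,3.2,0],[0,0,0,4.0,0]]';python3 -c "
from h import *
print(status.observe()['moment'],status.observe()['qpos']);go([.621,-.182,.101])"
```

```text
clock: 10.2
position: [0.6214, -0.1825, 0.1011]
tool_rot: [3.141, 0.001, 2.156]
force: [-1.1, -1.4, 2.0]
grip_width: 0.0104
finger_force: 97.7
clock: 10.82
position: [0.621, -0.1827, 0.1011]
tool_rot: [3.141, 0.001, 1.597]
force: [-3.8, -1.3, 5.3]
grip_width: 0.0108
finger_force: 98.0
[-0.39834257  0.73750934  0.10376439] [-0.12033059  0.78526781  0.50120277  1.66141171 -0.48215975  0.82053628
  0.61809237]
row [0.012 0.001 0.001] twist 0 |mm 1 yaw 91.5 clock 10.825
```

```bash
python3 -m creep '[[0,0,0,0.6,0],[0,0,0,1.2,0],[0,0,0,1.6,0],[0,0,0,1.6,0]]';python3 -c "
from workcell import status
print(status.observe()['moment'])"; python3 -m creep '[[0,0,0,0.25,0],[0,0,0,0.5,0],[0,0,0,0.5,0]]';python3 -c "
from workcell import status
print(status.observe()['moment'])"
```

```text
clock: 11.32
position: [0.6208, -0.1828, 0.1011]
tool_rot: [-3.142, 0.001, 1.376]
force: [-3.8, -1.1, 6.6]
grip_width: 0.0105
finger_force: 98.4
[-0.41502198  0.97488733 -0.0428846 ]
clock: 11.7
position: [0.6208, -0.1827, 0.1011]
tool_rot: [-3.141, 0.001, 1.308]
force: [-4.5, -1.3, 7.3]
grip_width: 0.0111
finger_force: 98.9
[-0.43366956  1.05603511  0.89143385]
```

The moment jumped to 0.9 N m at a yaw of 75°, as expected at the stop. Relax a little, release and check.

```bash
python3 -m creep '[[0,0,0,-0.3,0],[0,0,-0.01,-0.3,0],[0,0,-0.01,-0.3,0.3],[0,0,-0.01,-0.3,0.6],[0,0,-0.01,-0.3,1]]'; python3 -m creep '[[0,0,0,0,1],[0,0,0,0,1],[0,0,-0.3,0,1],[0,0,-0.8,0,1],[0,0,-1.6,0,1]]'; python3 -m creep '[[0,0,-0.8,0,1],[-0.8,0,-0.8,0,1],[-1.6,0,-0.8,0,1],[-1.6,0,-0.8,0,1],[-1.6,0,-0.8,0,1]]'; python3 - <<'E'
from h import *
im=grab_frame("scene"); w=grab_frame("wrist"); 
o=np.hstack([cv2.resize(im[170:350,150:350],(400,360)),cv2.resize(w,(400,300))[:, :].copy() if 0 else cv2.copyMakeBorder(cv2.resize(w,(400,300)),0,60,0,0,cv2.BORDER_CONSTANT)]); cv2.imwrite("pics/end.png",o)
E
```

```text
clock: 12.32
position: [0.6212, -0.1821, 0.1013]
tool_rot: [3.142, -0.0, 1.349]
force: [0.4, 0.1, 0.5]
grip_width: 0.0615
finger_force: 0.0
clock: 12.95
position: [0.6206, -0.1821, 0.1987]
tool_rot: [-3.14, 0.0, 1.349]
force: [0.4, 1.0, 0.7]
grip_width: 0.0853
finger_force: 0.0
clock: 13.58
position: [0.6001, -0.2756, 0.2461]
tool_rot: [3.141, -0.0, 1.349]
force: [-0.1, -0.1, -0.4]
grip_width: 0.0857
finger_force: 0.0
```

View pics/end.png

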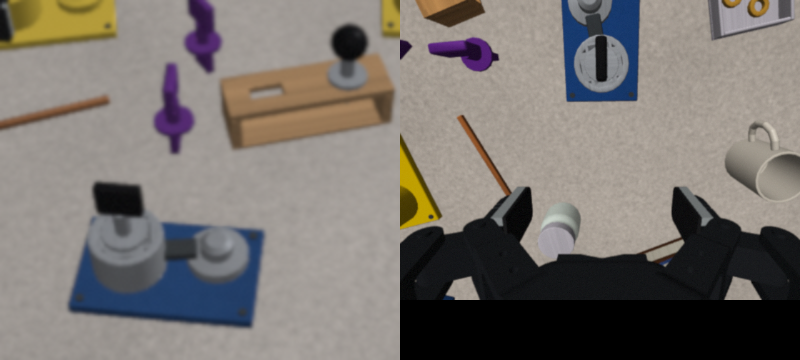

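The key stands upright in the hub with its collar seated. The finger at (180,248) reaches over to the die, and the ball key is still in the rack.

```bash
python3 -c "
from workcell import bot
print(bot.job_done())"
```

```text
the job is handed in; nothing more can be done
None
```

The job is handed in: the blade key was pushed home in the die clamp's hub and turned clockwise to its stop, and it stands there upright with the clamp finger over the die; the ball-headed key is still in the rack (no verdict came back).

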